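# Shut the marked valve in the bench service box

### The job

Slide the cover of the valve box all the way back, away from the open end, to uncover the two valve handles; do not lift it off. Then push the marked handle, the one with the round disc at its tip, clockwise until it is fully shut, square across its pipe. Push with the fingers only, leave the cover slid back and the plain handle as it is, and do not disturb the bottle, beaker or jar standing around the box.

Things in the scene. Friction and masses are not known exactly. Their poses are not given: they have to be found in the camera images.
- valve_box: Grey box fixed on the bench, 320 (x) x 296 (y) x 68 mm high. Origin at the middle of its underside; its -x end is the near end, towards the robot. Near half an open well, far half a closed deck 58.5 mm high. Two rails along x, 60 mm high, carry the cover; guides outside them (2.5 mm play each side) rise to 68 mm.
- box_well (a point): Middle of the well's mouth, 60 mm above the bench, 75 mm to the box's -x side of its origin. The well inside is 150 (x) x 260 (y) mm, its floor 6 mm above the bench, its near wall 59 mm high. The near end of the rails has no stop; a stop wall 68 mm high closes the far end, its inner face at box x = 156 mm.
- cover: Loose white cover plate, 158 (x) x 280 (y) x 5 mm, about 0.35 kg, lying on the box's rails, axes along the box's. Origin at the middle of its underside, 60 mm above the bench; at the start over the well, at box x = -77 to -65 mm. It slides along the box's x under a few N; against the far stop its origin is at box x = +77 mm.
- cover_rib (a point): Centre of the upright rib on the cover, the thing to push: 110 mm long (y), 12 mm thick (x), 22 mm high, its top 27 mm above the cover's underside. It lies 30 mm to the -x side of the cover's origin; this point is 16 mm above the underside. In front of it (-x) are 43 mm of flat cover.
- marked_handle (a joint): Angle of the marked valve handle in rad, about the vertical: 0 open (pointing along the box's -x, along its pipe), pi/2 shut (pointing along the box's +y, against its stop). Grows clockwise seen from above. Starts at 0 to 0.3. A stiff quarter-turn valve: it needs about 0.12 N m and stays where it is left.
- marked_tip (a point): Centre of the round disc (30 mm across, 14 mm thick) at the tip of the marked handle, 66 mm from its turning axis. The handle is a black bar 12 mm wide, its underside 36 and top 50 mm above the bench. The two handles differ only by this disc. Under the cover at the start. It has either of the two places, box y about -80 or +30 mm.
- marked_axis (a point): Point on the marked handle's vertical turning axis, mid-thickness, 43 mm above the bench; round hub 22 mm across. It is at about box x = -46 mm. Below, its brass pipe runs along the box's x, 16 mm thick (valve body 24 mm), reaching up to 32 mm above the bench.
- plain_handle (a joint): Angle of the other, plain handle in rad, same sense and range; it stays as it is.
- plain_tip (a point): Tip of the plain handle, the same black bar without a disc (66 mm from its axis, mid-thickness, 43 mm above the bench).
- bottle_mid (a point): Centre of a loose white plastic bottle, 76 mm across, 160 mm high, standing to one side of the box; half-way up.
- beaker_mid (a point): Centre of a loose glass beaker, 72 mm across, 95 mm high, half-way up.
- jar_mid (a point): Centre of a loose brown glass jar, 52 mm across, 75 mm high, half-way up.

How it is judged:
On the way, in this order (a step that is already met when the one before it is completed fails the run):
1. the cover is slid back off the well (x of cover in the frame of valve_box above 0.055 m), for 0.2 s.
2. the marked handle is shut (value of joint marked_handle above 1.45 rad), for 0.2 s.
At the end, for the whole second after the job is handed in: The cover lies flat and at rest in its guides, within 22 mm of the far stop; the marked handle is within 0.12 rad of its shut stop; the plain handle's tip is within 20 mm, and bottle, beaker and jar within 30 mm, of where they were (x of cover in the frame of valve_box between 0.055 and 0.085 m and z of cover in the frame of valve_box below 0.064 m and angle between cover's own z axis and vertical below 0.05 rad and linear speed of cover below 0.01 m/s and value of joint marked_handle above 1.45 rad and distance of plain_tip from where it was at the start of the episode below 0.02 m and distance of each of bottle_mid, beaker_mid, jar_mid from where it was at the start of the episode below 0.03 m); the robot touches nothing.
It fails at once if the cover is lifted (15 mm) or tipped up (0.15 rad) (z of cover in the frame of valve_box above 0.075 m or angle between cover's own z axis and vertical above 0.15 rad).
It fails at once if the plain handle is turned (tip moved over 20 mm) (distance of plain_tip from where it was at the start of the episode above 0.02 m).
It fails at once if the bottle, beaker or jar is moved over 30 mm, lifted or knocked over (distance of any of bottle_mid, beaker_mid, jar_mid from where it was at the start of the episode above 0.03 m).
It also fails if it takes over 43 s, if anything falls off the work surface, if the arm or the gripper's body presses on something with over 40 N, if the wrist force passes 120 N, or if a joint passes its speed limit or range.

### The arm

A 6-joint arm with a two-finger parallel gripper is mounted at the origin on the work surface. World frame = base frame: x ahead of the robot, y to its left, z up, the work surface at z = 0. Lengths are in m, angles in rad, forces in N, time in s.
With the tool pointing down it reaches from about 0.275 to 0.75 m from the base axis. Payload 10.2 kg.
Tool frame: the origin (TCP) lies on the centre line of the jaws, within the pads' length; the fingertips stand 11 mm ahead of it and the grasp point (between the pads) lies 8 mm behind it; z points along the fingers, y is the line along which they close (so a half turn about z gives the same grasp; the last joint's range is limited). The gripper opens to 88 mm and grips with 3 to 60 N. Pads are 18 mm wide; open, the fingers measure 123 mm over their backs; the gripper's body (75 mm by 187 mm) begins 45 mm behind the grasp point.
Start: joints at [-0.223, 0.313, 1.498, -0, 1.331, -0.223], TCP at [0.525, -0, 0.25] pointing down, gripper open.
Joint ranges: [-2.94, 2.94], [-0.97, 2.17], [0.19, 2.56], [-1.23, 4.37], [0.02, 3.11], [-2.88, 2.88]. Speed limits (rad/s): [2.39, 2.39, 3.01, 3.14, 3.14, 3.14].

### API

Orientations are given as a unit quaternion [w, x, y, z].
In Python, from workcell import robot, viewer, workorder gives the robot as it stands.
- The arm moves only by the shell command python3 -m crank 'ROWS' [FORCE]. ROWS is JSON, a list of rows, each a list of 7 numbers: the opening, from -1 (shut) to 1 (fully open), then the shift along the world's x, y, z normalised to -1 to 1, where 1 is 0.1 m, then the turn, a rotation vector about the world's x, y, z normalised to -1 to 1, where 1 is 360 degrees. A call has 1 to 12 rows; each row is the pose to reach, as a shift and turn from the pose commanded when the call began, turning the shorter way round; what a row does not reach only later rows make up. A row lasts 1/10 s, in which the tool goes at most 50 mm and 8.59 degrees, less where a joint would pass 70% of its speed; a pose out of reach is approached as far as the arm can. A call with a number of a shift or a turn outside -1 to 1 is refused whole. A call with a gripper value outside its range is refused whole. The fingers move at their own pace and stop on an object; FORCE is the grip in N (left out, the last holds). Time passes only in rows, so rows that repeat a pose let the fingers close. It gives the time, the measured TCP pose, the force, the opening and the grip force at its end, in the units of the state.
- robot.read_state(): the state, without advancing time (a new reading comes with each control period).
- viewer.snapshot(name): name is "scene" or "side" or "wrist"; returns the picture (420x560x3 uint8, red, green, blue); there is no depth.
- viewer.camera_params(name): a dict with "K" (3x3 intrinsics, pixels), "k1" (the pictures are not rectified: a ray, as slopes to the right and down, at radius r is drawn at 1 + k1 r^2 times it, then the intrinsics apply), "cam_to_world" (4x4, takes a point from camera to world coordinates). Camera axes: x right, y up, looking along -z (the intrinsics and any distortion apply to the point x, -y, -z); pixel columns grow to the right and rows downward; lengths in m; the calibration is good to about 2 mm. A picture is of the moment at which its call begins: read the wrist's pose just before it. camera_params takes no time and is no camera call; for the wrist camera it gives the pose at the moment of the call.
- workorder.close_job(): hands the job in; it is judged then, once.
The state is a dict: "time_s": time; "qpos": joint angles; "qvel": joint speeds; "tau": joint torques, N m; "tool_pos": TCP position; "eef_rot": TCP orientation; "ft_force": force on the tool from outside, world axes, zero at the start; "torque": the same for the moment, N m; "opening": opening from 0.0 (shut) to 1.0 (fully open); "grip_force": force on a finger pad.
Only numpy, scipy, OpenCV 4.12 (cv2) and the standard library are available. Lean on these libraries where they do the work, as an engineer would, in place of code of your own. Each camera call takes 0.05 s, during which the arm holds its last target. There are 200 camera calls.

## Working session

There is one attempt and no reset: what is moved stays moved. The work goes in short steps, Python scripts to look and compute and a shell command to move; the robot and the scene stay as the last step left them, time stands still between calls to the robot, and variables do not carry over. Pictures are saved under pics/ and viewed, at most 10 in all, crops included, and the job is handed in when it is done.

```bash
ls; mkdir -p pics; cat > h.py <<'E'
import numpy as np, cv2
from workcell import robot, viewer, workorder
def snap(n,f):
    p=viewer.camera_params(n); im=viewer.snapshot(n); cv2.imwrite('pics/'+f+'.png',cv2.cvtColor(im,cv2.COLOR_RGB2BGR)); np.savez('pics/'+f,im=im,K=p['K'],k1=p['k1'],T=p['cam_to_world']); return im
def load(f): return np.load('pics/'+f+'.npz')
def ray(p,u,v):
    K=np.array(p['K']); d=np.array([float(p['k1']),0,0,0,0])
    s=cv2.undistortPoints(np.array([[[u,v]]],float),K,d)[0,0]
    T=np.array(p['T']); return T[:3,3],T[:3,:3]@np.array([s[0],-s[1],-1])
def onz(p,u,v,z):
    o,d=ray(p,u,v); return o+d*(z-o[2])/d[2]
def proj(p,X):
    T=np.array(p['T']); c=T[:3,:3].T@(np.array(X)-T[:3,3]); a=np.array([c[0],-c[1],-c[2]])
    return cv2.projectPoints(a[None],np.zeros(3),np.zeros(3),np.array(p['K']),np.array([float(p['k1']),0,0,0,0]))[0][0,0]
E
python3 - <<'E'
from h import *
a=snap('scene','a');b=snap('side','b');c=snap('wrist','c')
for f in 'abc': print(f,load(f)['T'].round(3).tolist(),load(f)['K'][0,0],load(f)['k1'])
cv2.imwrite('pics/abc.png',cv2.resize(np.vstack([np.hstack([a,b]),np.hstack([c,c*0])])[:,:,::-1],(800,600)))
E
```

```text
pics
a [[0.313, -0.812, 0.492, 1.164], [0.95, 0.273, -0.153, -0.111], [-0.01, 0.515, 0.857, 1.129], [0.0, 0.0, 0.0, 1.0]] 529.2327428724399 -0.19069332278154308
b [[0.978, 0.15, -0.145, 0.403], [-0.209, 0.686, -0.697, -0.702], [-0.005, 0.712, 0.702, 0.883], [0.0, 0.0, 0.0, 1.0]] 486.25727147129754 -0.08689986018431838
c [[1.0, 0.0, 0.003, 0.525], [-0.001, 0.951, 0.31, 0.081], [-0.002, -0.31, 0.951, 0.385], [0.0, 0.0, 0.0, 1.0]] 292.39105953325645 -0.04980304761647071
```

View pics/abc.png

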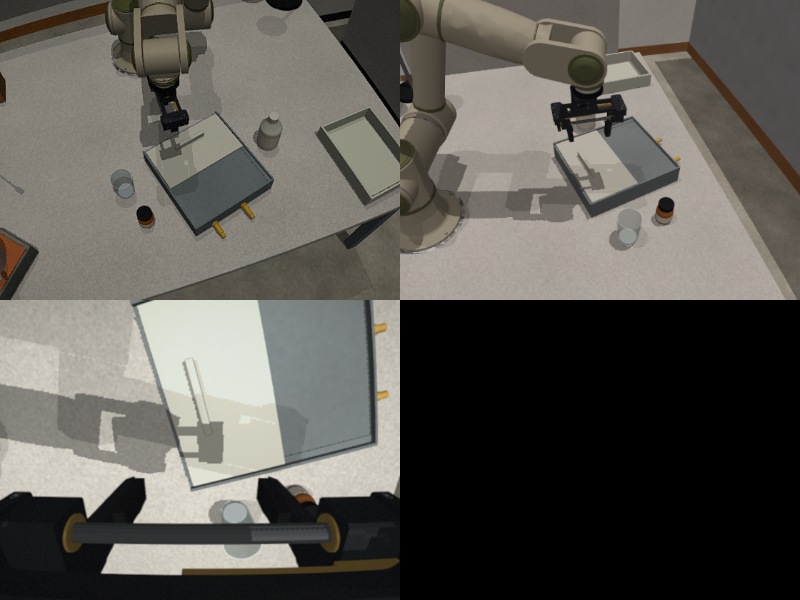

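The scene shows the box with its cover over the near half and the rib in front. Box corners in the scene view are at about (144,155), (218,113), (272,180) and (195,228). The bottle stands on +y, the beaker and jar on −y. In the wrist view, the box's −y edge runs from (191,490) to (376,443).

```bash
python3 - <<'E'
from h import *
a=load('a');b=load('b');c=load('c')
s=1.4
for n,u,v in [('near-',144,154),('near+',219,113),('far+',272,180),('far-',195,225)]: print('a',n,onz(a,u*s,v*s,.068).round(3))
for n,u,v in [('near-',191,190),('far-',376,143),('near+',134,4)]: print('c',n,onz(c,u*s,v*s,.068).round(3))
for n,u,v in [('near',555,147),('near-',587,208),('far-',678,170),('far+',635,118)]: print('b',n,onz(b,(u-400)*s,v*s,.068).round(3))
for n,u,v in [('rib+',190,59),('rib-',208,133)]: print('c',n,onz(c,u*s,v*s,.087).round(3))
print('bottle',onz(a,270*s,145*s,0).round(3),'beaker',onz(a,123*s,195*s,0).round(3),'jar',onz(a,147*s,226*s,0).round(3), onz(b,(627-400)*s,242*s,0), onz(b,(664-400)*s,220*s,0))
# upscaled crops with better contrast
im=a['im'][130:350,170:400]; cv2.imwrite('pics/a2.png',cv2.resize(im[:,:,::-1],None,fx=2.6,fy=2.6,interpolation=cv2.INTER_CUBIC))
E
```

```text
a near- [ 0.521 -0.096  0.068]
a near+ [0.444 0.191 0.068]
a far+ [0.74  0.261 0.068]
a far- [ 0.803 -0.013  0.068]
c near- [ 0.507 -0.097  0.068]
c far- [ 0.812 -0.013  0.068]
c near+ [0.435 0.181 0.068]
b near [0.435 0.161 0.068]
b near- [ 0.493 -0.111  0.068]
b far- [ 0.804 -0.028  0.068]
b far+ [0.744 0.252 0.068]
c rib+ [0.51  0.109 0.087]
c rib- [0.535 0.008 0.087]
bottle [0.585 0.334 0.   ] beaker [ 0.609 -0.2    0.   ] jar [ 0.737 -0.151  0.   ] [ 0.59082663 -0.20505222  0.        ] [ 0.72052074 -0.15632976  0.        ]
```

View pics/a2.png

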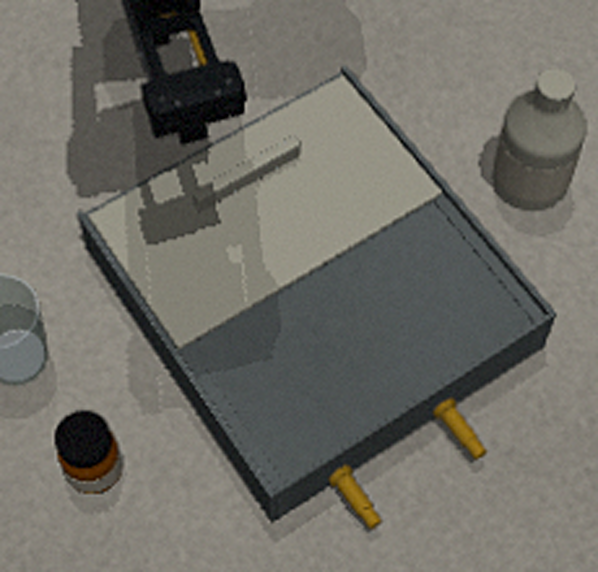

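View pics/c.png

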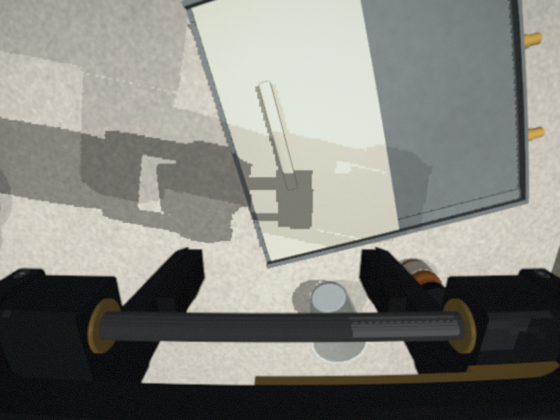

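The corners agree between the two views. The box is yawed by about +15° and its centre is near (0.62, 0.085). The rib runs from (265,85) to (290,187) in the wrist view.

```bash
python3 - <<'E'
from h import *
a=load('a');c=load('c')
L={'n-':(-.16,-.148),'n+':(-.16,.148),'f+':(.16,.148),'f-':(.16,-.148)}
def fit(P):
    A=np.array([L[k] for k,_ in P]);B=np.array([p[:2] for _,p in P]);
    za=(A-A.mean(0))@[1,1j];zb=(B-B.mean(0))@[1,1j]
    r=np.vdot(za,zb);th=np.angle(r);R=np.array([[np.cos(th),-np.sin(th)],[np.sin(th),np.cos(th)]])
    o=B.mean(0)-R@A.mean(0); print(th,abs(r)/np.vdot(za,za).real,o,((A@R.T+o-B)*1000).round(1).tolist()); return th,o,R
Pa=[(k,onz(a,170+u/2.6,130+v/2.6,.068)) for k,u,v in [('n-',82,215),('n+',345,70),('f+',552,316),('f-',273,492)]]
Pc=[(k,onz(c,u,v,.068)) for k,u,v in [('n-',267,265),('f-',525,201),('n+',187,3)]]
fit(Pa);fit(Pc);th,o,R=fit(Pa+Pc)
print('rib', [(R.T@(onz(c,u,v,.087)[:2]-o)).round(3) for u,v in [(258,83),(271,83),(297,188),(286,189)]])
print('edge',[(R.T@(onz(c,u,v,.065)[:2]-o)).round(3) for u,v in [(361,2),(399,228)]])
def w(x,y): return (o+R@[x,y]).round(3)
print('behind rib start',w(-.135,0),'axis',w(-.046,-.08),w(-.046,.03), 'dir',R[:,0])
E
```

```text
0.2640693853134515 0.9741219079022421 [0.62606515 0.08558523] [[-3.0, -4.7], [-4.1, 3.1], [1.4, 5.2], [5.7, -3.7]]
0.26091349544367076 0.9764189259592171 [0.62283568 0.08589716] [[-0.4, -2.5], [5.0, -1.8], [-4.6, 4.3]]
0.2616158337120305 0.9762900806503795 [0.6246626  0.08573059] [[-4.8, -4.2], [-5.3, 3.8], [0.5, 5.1], [4.0, -4.0], [1.5, -2.7], [6.9, -1.9], [-2.8, 4.0]]
rib [array([-0.112,  0.054]), array([-0.1 ,  0.05]), array([-0.101, -0.056]), array([-0.113, -0.054])]
edge [array([0.003, 0.102]), array([ 0.003, -0.14 ])]
behind rib start [0.494 0.051] axis [ 0.601 -0.003] [0.572 0.103] dir [0.96597332 0.25864174]
```

```bash
python3 -m crank '[[-1,-0.33,0.5,-1,0,0,-0.208],[-1,-0.33,0.5,-1,0,0,-0.208],[-1,-0.33,0.5,-1,0,0,-0.208],[-1,-0.33,0.5,-1,0,0,-0.208],[-1,-0.33,0.5,-1,0,0,-0.208],[-1,-0.33,0.5,-1,0,0,-0.208],[-1,-0.33,0.5,-1,0,0,-0.208],[-1,-0.33,0.5,-1,0,0,-0.208],[-1,-0.33,0.5,-1,0,0,-0.208],[-1,-0.33,0.5,-1,0,0,-0.208],[-1,-0.33,0.5,-1,0,0,-0.208],[-1,-0.33,0.5,-1,0,0,-0.208]]' 20
python3 - <<'E'
from h import *
d=snap('wrist','d');e=snap('side','e')
cv2.imwrite('pics/de.png',cv2.resize(np.hstack([d,e[100:]] if 0 else [d,e])[:,:,::-1],(800,300)))
E
```

```text
time_s: 1.35
tool_pos: [0.492, 0.05, 0.1497]
eef_rot: [-0.0, 0.991, 0.133, -0.0]
ft_force: [-0.2, -0.4, -0.3]
opening: 0.012
grip_force: 0.0
```

View pics/de.png

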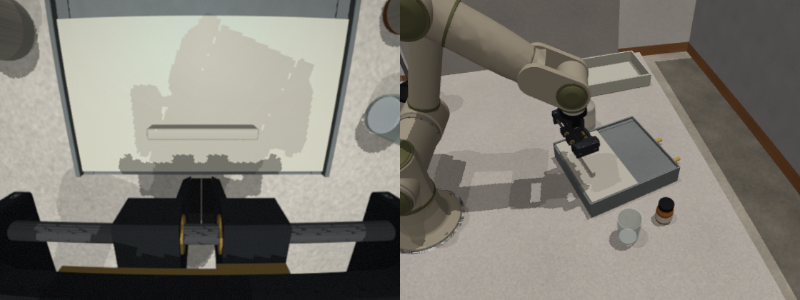

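The closing axis lies along the box's y, so the finger pair is 35 mm wide along the rib. It is centred on the rib in the wrist view (rib 148–258, fingers at about 202). Next I descend and push.

```bash
python3 -m crank '[[-1,0,0,-0.4,0,0,0],[-1,0,0,-0.66,0,0,0],[-1,0,0,-0.66,0,0,0],[-1,0.097,0.026,-0.66,0,0,0],[-1,0.193,0.052,-0.66,0,0,0],[-1,0.29,0.078,-0.66,0,0,0],[-1,0.386,0.103,-0.66,0,0,0],[-1,0.483,0.13,-0.66,0,0,0],[-1,0.58,0.155,-0.66,0,0,0],[-1,0.676,0.181,-0.66,0,0,0],[-1,0.773,0.207,-0.66,0,0,0],[-1,0.773,0.207,-0.66,0,0,0]]'
python3 -m crank '[[-1,0.097,0.026,0,0,0,0],[-1,0.193,0.052,0,0,0,0],[-1,0.29,0.078,0,0,0,0],[-1,0.386,0.103,0,0,0,0],[-1,0.483,0.13,0,0,0,0],[-1,0.58,0.155,0,0,0,0],[-1,0.676,0.181,0,0,0,0],[-1,0.724,0.194,0,0,0,0],[-1,0.773,0.207,0,0,0,0],[-1,0.773,0.207,0,0,0,0]]'
python3 - <<'E'
from h import *
d=snap('scene','f');e=snap('wrist','g')
d=cv2.resize(d[110:350,130:450],(560,420))
cv2.imwrite('pics/fg.png',cv2.resize(np.hstack([d,e])[:,:,::-1],(800,300)))
E
```

```text
time_s: 2.65
tool_pos: [0.5712, 0.071, 0.085]
eef_rot: [0.0, 0.991, 0.132, 0.002]
ft_force: [-1.1, 0.6, -0.2]
opening: 0.006
grip_force: 0.0
time_s: 3.65
tool_pos: [0.647, 0.0915, 0.084]
eef_rot: [0.0, 0.991, 0.132, 0.0]
ft_force: [-0.2, -0.7, -0.0]
opening: 0.007
grip_force: 0.0
```

View pics/fg.png

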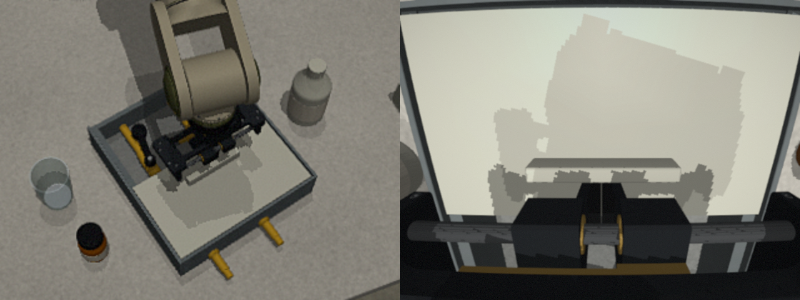

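The cover is close to the far stop. The disc handle is the one at box y ≈ −80, at about (140,132) in the scene crop. I'll nudge the cover a little more, then back off and rise to look into the well.

```bash
python3 -m crank '[[-1,0.03,0.008,0,0,0,0],[-1,0.06,0.016,0,0,0,0],[-1,0.06,0.016,0,0,0,0]]'
python3 -m crank '[[-1,-0.1,-0.026,0,0,0,0],[-1,-0.2,-0.05,0.4,0,0,0],[-1,-0.4,-0.1,0.9,0,0,0],[-1,-0.9,-0.23,1,0,0,0],[-1,-1,-0.26,1,0,0,0],[-1,-1,-0.26,1,0,0,0]]'
python3 -m crank '[[-1,-0.5,-0.1,0.4,0,0,0],[-1,-1,-0.2,0.8,0,0,0],[-1,-1,-0.2,0.8,0,0,0],[-1,-1,-0.2,0.8,0,0,0]]'
python3 - <<'E'
from h import *
d=snap('scene','h');e=snap('wrist','i')
d=cv2.resize(d[110:350,130:450],(560,420))
cv2.imwrite('pics/hi.png',np.vstack([d,e])[:,:,::-1] if 0 else cv2.resize(np.hstack([d,e])[:,:,::-1],(800,300)))
E
```

```text
time_s: 4.05
tool_pos: [0.6515, 0.0927, 0.0838]
eef_rot: [0.0, 0.991, 0.132, -0.002]
ft_force: [-9.0, -2.9, 5.8]
opening: 0.007
grip_force: 4.9
time_s: 4.65
tool_pos: [0.5517, 0.0667, 0.1849]
eef_rot: [0.0, 0.991, 0.131, 0.001]
ft_force: [-0.3, -0.4, 0.5]
opening: 0.005
grip_force: 0.0
time_s: 5.05
tool_pos: [0.4528, 0.0468, 0.2663]
eef_rot: [0.001, 0.991, 0.131, 0.002]
ft_force: [0.1, 0.2, -1.2]
opening: 0.005
grip_force: 0.0
```

View pics/hi.png

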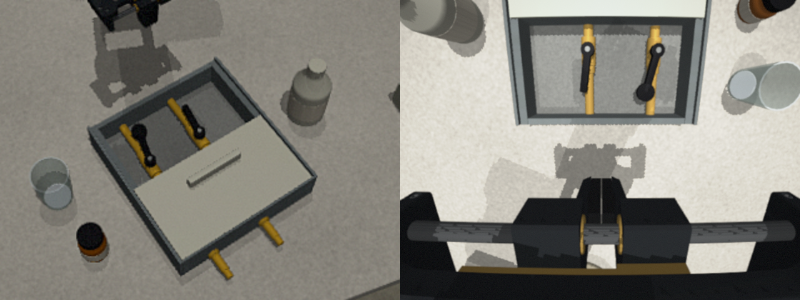

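View pics/i.png

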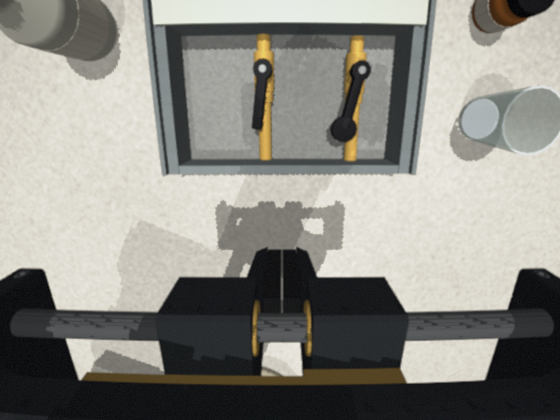

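The cover is back against the stop, where the push met 9 N. In the wrist picture the marked axis is at (361,70) and its disc at (343,129). The plain axis is at (263,68) and its tip at (258,127).

```bash
python3 - <<'E'
from h import *
i=load('i'); 
A=onz(i,361,70,.05)[:2];D=onz(i,343,129,.05)[:2];pA=onz(i,263,68,.05)[:2];pT=onz(i,258,127,.05)[:2]
print('axis',A,'disc',D,np.linalg.norm(D-A),'plain',pA,pT,np.linalg.norm(pT-pA),np.linalg.norm(pA-A))
C=[onz(i,u,v,z)[:2] for u,v,z in [(161,173,.068),(417,174,.068)]]; print('corners',C)
ex=np.array([np.cos(.2616),np.sin(.2616)]);ey=np.array([-ex[1],ex[0]]);B=np.array([ex,ey])
o=np.mean(C,0)+.16*ex; print('o',o)
for n,P in [('A',A),('D',D),('pA',pA),('pT',pT)]: print(n,(B@(P-o)).round(4))
print('wall right', (B@(onz(i,386,155,.006)[:2]-o)).round(3),(B@(onz(i,192,155,.006)[:2]-o)).round(3))
a=B@(D-A);print('ang',np.arctan2(a[1],-a[0]))
E
```

```text
axis [ 0.5993548  -0.00479097] disc [ 0.53323355 -0.00556089] 0.06612573052419929 plain [0.57264393 0.10050928] [0.50953814 0.09069695] 0.06386408750518753 0.10863522809355329
corners [array([0.43162517, 0.18662653]), array([ 0.50798282, -0.10185587])]
o [0.62436038 0.08376556]
A [-0.0471 -0.0791]
D [-0.1111 -0.0627]
pA [-0.0456  0.0295]
pT [-0.1091  0.0364]
wall right [-0.147 -0.132] [-0.147  0.13 ]
ang 0.24995637560389786
```

```bash
python3 -m crank '[[-1,0.5,-0.42,-0.3,0,0,0],[-1,1,-0.84,-0.6,0,0,0],[-1,1,-0.84,-1,0,0,0],[-1,1,-0.84,-1,0,0,0],[-1,1,-0.84,-1,0,0,0]]'
python3 - <<'E'
from h import *
s=robot.read_state(); T=np.array(s['tool_pos']); print(T)
A=np.array([.599,-.005]);R=np.array([[.966,-.2586],[.2586,.966]])
e=A+R@[-.047,-.021]; print('entry shift',((e-T[:2])*10).round(3),(.051-T[2])*10)
for t in [.25,.4,.55,.7,.85,1.0,1.15,1.3,1.45,1.57]:
    r=.038+.009*(t-.25)/1.32;c,q=np.cos(t),np.sin(t)
    p=r*np.array([-c,q])-.006*np.array([q,c])-[.009,.0175]
    if t>1.5:
        for k in (.0,.002,.004): print(t,k,((A+R@(p+[k,0])-e)*10).round(3))
    else: print(t,((A+R@p-e)*10).round(3))
d=snap('wrist','j')
cv2.imwrite('pics/j.png',d[:,:,::-1])
E
```

```text
time_s: 5.65
tool_pos: [0.5527, -0.0375, 0.1591]
eef_rot: [-0.001, 0.991, 0.131, -0.003]
ft_force: [0.4, 0.2, -0.1]
opening: 0.005
grip_force: 0.0
[ 0.55269498 -0.03752014  0.15913334]
entry shift [0.063 0.001] -1.081333423907099
0.25 [-0.021  0.068]
0.4 [-0.037  0.126]
0.55 [-0.043  0.188]
0.7 [-0.039  0.252]
0.85 [-0.025  0.316]
1.0 [-0.001  0.378]
1.15 [0.033 0.437]
1.3 [0.077 0.491]
1.45 [0.13  0.538]
1.57 0.0 [0.178 0.57 ]
1.57 0.002 [0.197 0.576]
1.57 0.004 [0.217 0.581]
```

View pics/j.png

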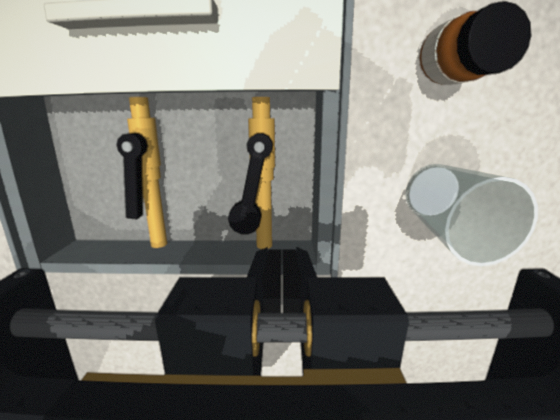

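In the closer view the marked axis is at (260,147), the disc at (245,215) and the fingers to their right, which fits. I'll descend beside the handle.

```bash
python3 -m crank '[[-1,0.063,0,-0.3,0,0,0],[-1,0.063,0,-0.6,0,0,0],[-1,0.063,0,-0.9,0,0,0],[-1,0.063,0,-1,0,0,0],[-1,0.063,0,-1,0,0,0],[-1,0.063,0,-1,0,0,0]]'
```

```text
time_s: 6.3
tool_pos: [0.5598, -0.0369, 0.0654]
eef_rot: [0.0, 0.991, 0.132, 0.001]
ft_force: [0.5, 0.2, 0.6]
opening: 0.007
grip_force: 0.0
```

```bash
python3 -m crank '[[-1,0,0,-0.13,0,0,0],[-1,0,0,-0.13,0,0,0],[-1,-0.021,0.068,-0.13,0,0,0],[-1,-0.037,0.126,-0.13,0,0,0],[-1,-0.043,0.188,-0.13,0,0,0],[-1,-0.039,0.252,-0.13,0,0,0],[-1,-0.025,0.316,-0.13,0,0,0],[-1,0,0.378,-0.13,0,0,0]]'
python3 -m crank '[[-1,0.033,0.059,0,0,0,0],[-1,0.077,0.113,0,0,0,0],[-1,0.13,0.16,0,0,0,0],[-1,0.178,0.192,0,0,0,0],[-1,0.21,0.201,0,0,0,0],[-1,0.236,0.208,0,0,0,0],[-1,0.236,0.208,0,0,0,0],[-1,0.236,0.208,0,0,0,0]]'
```

```text
time_s: 7.1
tool_pos: [0.559, 0.0012, 0.0509]
eef_rot: [0.0, 0.991, 0.132, -0.0]
ft_force: [-1.0, -4.4, -0.2]
opening: 0.002
grip_force: 1.9
time_s: 7.9
tool_pos: [0.5764, 0.0202, 0.0502]
eef_rot: [-0.0, 0.991, 0.132, -0.01]
ft_force: [-41.1, -17.2, 24.6]
opening: 0.008
grip_force: 21.6
```

```bash
python3 -m crank '[[-1,-0.1,-0.026,0,0,0,0],[-1,-0.2,-0.05,0,0,0,0],[-1,-0.22,-0.06,0.3,0,0,0],[-1,-0.22,-0.06,0.8,0,0,0],[-1,-0.3,-0.06,1,0,0,0],[-1,-0.3,-0.06,1,0,0,0]]'
python3 -m crank '[[-1,-0.5,0,0.5,0,0,0],[-1,-0.9,0,1,0,0,0],[-1,-0.9,0,1,0,0,0],[-1,-0.9,0,1,0,0,0],[-1,-0.9,0,1,0,0,0]]'
python3 - <<'E'
from h import *
d=snap('scene','k');e=snap('wrist','l')
d=cv2.resize(d[110:350,130:450],(560,420))
cv2.imwrite('pics/kl.png',cv2.resize(np.hstack([d,e])[:,:,::-1],(800,300)))
E
```

```text
time_s: 8.5
tool_pos: [0.5537, 0.0161, 0.1537]
eef_rot: [0.0, 0.991, 0.132, 0.003]
ft_force: [0.5, 0.3, -1.1]
opening: 0.006
grip_force: 0.0
time_s: 9.0
tool_pos: [0.4628, 0.0158, 0.2497]
eef_rot: [-0.0, 0.991, 0.132, -0.0]
ft_force: [-0.4, 0.3, -0.0]
opening: 0.004
grip_force: 0.0
```

View pics/kl.png

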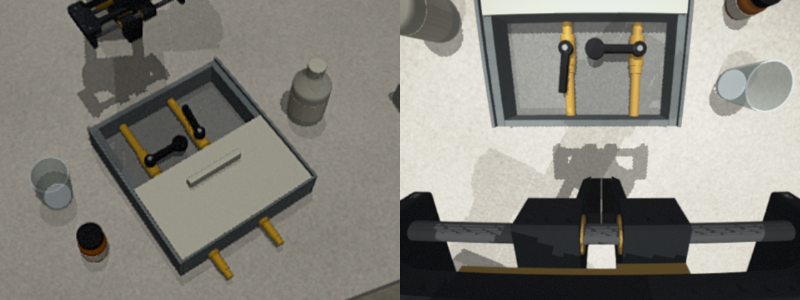

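The marked handle now lies square across its pipe, axis (640,48) to disc (595,48). The plain handle, cover and loose objects look unmoved, and the robot is clear.

```bash
python3 -c "
from h import *
print(workorder.close_job())"
```

```text
the job is handed in; nothing more can be done
None
```

I slid the cover back to the far stop and turned the marked handle fully shut, square across its pipe; the plain handle, bottle, beaker and jar looked unmoved in the last pictures, and the job is handed in, with no verdict shown.

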